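# Hook the tote out of the rack and fit the cage's floor tray

## Robot

A 7-joint arm with a two-finger parallel gripper is mounted at the origin on the work surface. World frame = base frame: x ahead of the robot, y to its left, z up, the work surface at z = 0. Lengths are in m, angles in rad, forces in N, time in s.
With the tool pointing down it reaches from about 0.425 to 1.025 m from the base axis. Payload 9.4 kg.
Tool frame: the origin (TCP) lies midway between the tips of the shut fingers; the grasp point (between the pads) lies 19 mm behind it (pinch_z is the distance from the TCP to the grasp point, in m); z points along the fingers, y is the line along which they close (so a half turn about z gives the same grasp; the last joint's range is limited). The gripper opens to 85 mm and grips with 20 to 120 N. Pads are 22 mm wide; open, the fingers measure 114 mm over their backs; the gripper's body (76 mm by 85 mm) begins 54 mm behind the grasp point. The pads swing forward as they close: fully open they stand 13 mm farther back than shut.
Start: joints at [1.105, 0.599, -0.003, 1.599, 0.002, 0.943, -0.08], TCP at [0.275, -0.671, 0.231] pointing down, gripper open.
Joint ranges: [-2.57, 2.57], [-0.35, 1.97], [-1.29, 1.29], [0.11, 2.56], [-1.05, 4.19], [0.11, 1.86], [-2.63, 2.63]. Speed limits (rad/s): [2.22, 2.22, 3.01, 3.01, 3.14, 3.14, 3.14].

## Interface

Orientations are given as a 3x3 rotation matrix whose columns are the frame's x, y, z axes.
In Python, from bench import * gives the robot as it stands.
- The arm moves only by the tool play_rows, never from a script. Its argument "moves" is a list that holds one entry, the list of rows, each a list of 7 numbers: the closure, from -1 (fully open) to 1 (shut), then the shift along the world's x, y, z in units of 25 mm (1.0 is 25 mm), then the turn, a rotation vector about the world's x, y, z in units of 6 degrees (1.0 is 6 degrees). In form: [[[grip, dx, dy, dz, wx, wy, wz], ...]]. A call has 1 to 10 rows; each row is the pose to reach, as a shift and turn from the pose commanded when the call began; what a row does not reach only later rows make up. A row lasts 1/12 s, in which the tool goes at most 41.7 mm and 7.16 degrees, less where a joint would pass 70% of its speed; a pose out of reach is approached as far as the arm can. A call with a gripper value outside its range is refused whole. The fingers move at their own pace and stop on an object; the grip force is fixed at half the most. Time passes only in rows, so rows that repeat a pose let the fingers close. It gives the time, the measured TCP pose, the force, the opening and the grip force at its end, in the units of the state.
- get_obs(): the state, without advancing time (a new reading comes with each control period).
- grab_frame(name): name is "scene" or "top" or "wrist"; returns the picture (420x560x3 uint8, red, green, blue); there is no depth.
- camera_model(name): a dict with "fx", "fy", "cx", "cy" (pixels), "extrinsics" (4x4, takes a point from camera to world coordinates); the wrist camera has in their place "mount" (4x4, takes a point from camera to tool coordinates, whose origin is the TCP and whose axes are the flange's). Camera axes: x right, y up, looking along -z (the intrinsics and any distortion apply to the point x, -y, -z); pixel columns grow to the right and rows downward; lengths in m; the calibration is good to about 2 mm. A picture is of the moment at which its call begins: read the wrist's pose just before it. camera_model takes no time and is no camera call.
- sign_off(): hands the job in; it is judged then, once.
Trained networks look in the newest picture that a camera, given by its name, has taken for a name from the list of things; names that differ only in an ending like _2 or _b are one class to them, and where a whole thing is asked for, a point or a joint stands for the part that bears it (a point fixed in the world has none). Each returns a list of dicts, best first, with "conf" (0 to 1); they miss things now and then, are a little off and sometimes report something else, mostly with a low value. They report only what shows in the picture. A call takes as long as a camera call.
- outline_of(camera, label): "pixels" (420x560 bool, what is visible of it) and "pixel" ([column, row] in pixels, amid what is visible of it).
The state is a dict: "time": time; "joint_pos": joint angles; "dq": joint speeds; "tau": joint torques, N m; "ee_pos": TCP position; "ee_rot": TCP orientation; "contact_force": force on the tool from outside, world axes, zero at the start; "ft_torque": the same for the moment, N m; "finger_gap": finger opening in m; "finger_force": force on a finger pad.
Only numpy, scipy, OpenCV 4.12 (cv2) and the standard library are available. Lean on these libraries where they do the work, as an engineer would, in place of code of your own. Each camera call takes 0.05 s, during which the arm holds its last target. There are 200 camera calls.

## Task

Fit the sliding floor tray to the unfinished bamboo cage: pick up the pull hook by its yellow handle, reach into the rack with it, hook its tip over the front lip of the blue tote and draw the tote out with the hook until the tote's front stands about 12 cm out from the front of the rack. Lay the hook down on the bench, clear of the tote and the cage, then lift the tray out of the tote by its red pull and slide it, plate first, into the low slot under the cage's front bar until its front strip is fully home against the bar. Leave the tote drawn out and do not disturb the carton, the finished cage, the glue bottle or the bundle of splints.

Things in the scene. Friction and masses are not known exactly. Their poses are not given: they have to be found in the camera images.
- rack: Fixed wooden rack, no floor or back, slatted roof (underside 150 mm up, top 178). Origin: on the bench, middle of its front edge; x points into the rack (280 mm deep, 410 wide), y to its left. 20 mm square posts at y = -190, 0, 190 joined by 30 mm high, 12 mm wide strips along x; two bays, centres y = -95 and 95, 170 mm clear: tote in one, carton in the other.
- tote: Blue open plastic tote, loose, 200 (x) x 150 (y) x 50 mm high, walls and floor 4 mm, about 0.4 kg (varies), standing on the bench in a bay with the tray inside. Origin: centre of its underside; x points into the rack, z up. Front wall from x = -100 to -96 mm, its top edge (the lip) 50 mm above the bench.
- tote_lip (a point): Middle of the top edge of the tote's front wall (tote x = -98, y = 0, z = 50 mm). At the start 30 to 55 mm behind the rack's front edge. Between this wall and the tray's pull are 24 to 32 mm of free space.
- tray_mid (a point): Centre of the plywood plate (120 x 120 x 6 mm) of the cage's floor tray, loose, 0.1 kg. x points from the pull to the leading edge (x = 60, corners clipped by 7 mm over the last 14). On its front edge a wooden strip, x = -68 to -60, 120 wide, reaches 24 mm above the plate's underside. It lies flat in the tote, pull towards the tote's front wall, parallel to it within 0.04 rad.
- tray_pull (a point): Centre of the tray's red pull, a block 24 (x) x 16 (y) x 32 mm high in front of the strip, 80 mm in front of tray_mid and 17 mm above it (20 mm above the tray's underside); same axes as tray_mid. Can be gripped across y.
- hook_handle (a point): Centre of the loose pull hook's yellow flat-sided handle, 110 (x) x 24 (y) x 30 mm high; x points towards the tip. It stands on the handle's underside and tip end. From x = 55 an 8 mm steel rod rises to 27 mm above this point at x = 68, runs level to x = 150, then straight down, ending level with the handle's underside. 0.12 kg, centre of mass about x = 45.
- hook_tip (a point): In the hook's down-turned tip, 4.5 mm above its end; 150 mm in front of hook_handle and 10.5 mm lower, same axes. Tip 8 mm thick; the level rod's underside is 38 mm above the tip's end.
- cage: Unfinished bamboo cage, fixed on a 20 mm thick, 210 mm square stone slab that reaches 30 mm in front of it. Origin: on the bench (z = 0) under the middle of its front face; x points into the cage, y to its left. Frame 150 x 150 mm, top 56 mm above the bench; a row of bars 186 mm high at its back only.
- slot (a point): Middle of the cage's front slot, on its front face, at the height of the runners the tray slides on (cage x = 0, y = 0, z = 26 mm); axes of the cage. Slot 126 mm wide, 12 mm high, up to the front bar (z = 38 to 56, x = 0 to 12 mm). Fully home, the tray's strip touches the bar: tray_mid is 60 mm in +x and 3 mm above this point, axes parallel; 3 mm of play either side.
- carton_mid (a point): Centre of a brown cardboard carton with bamboo rounds, 200 x 150 x 55 mm, in the other bay. Leave alone.
- finished_cage_mid (a point): A finished little round cage, 90 mm across, 115 high, standing on the bench (point 50 mm up). Leave alone.
- glue_mid (a point): White glue bottle with an orange cap, 52 mm across, about 130 high, standing (point at mid-height). Leave alone.
- splints_mid (a point): Bundle of bamboo splints, about 190 x 36 x 26 mm, lying on top of the rack (centre). Leave alone.

How it is judged:
By the outcome, as a careful person would: the job done as asked, in the order asked, and still so for the second after the job is handed in, with the robot touching nothing.
It also fails if it takes over 72 s, if anything falls off the work surface, if the arm or the gripper's body presses on something with over 40 N, if the wrist force passes 120 N, or if a joint passes its speed limit or range.

## Working session

There is one attempt and no reset: what is moved stays moved. The work goes in short steps, Python scripts to look and compute and a tool call to move; the robot and the scene stay as the last step left them, time stands still between calls to the robot, and variables do not carry over. Pictures are saved under pics/ and viewed, at most 10 in all, crops included, and the job is handed in when it is done.

Besides the shell and the picture viewer there is one more tool, called after "Call:" by a JSON object that holds its "fn" and its "kwargs". play_rows: Moves the arm, as the interface text tells. Its arguments: {"type":"object","properties":{"moves":{"type":"array"}},"required":["moves"]}

```bash
mkdir -p pics; ls
python3 - <<'E'
from bench import *
import cv2,numpy as np
o=get_obs();print({k:np.round(v,3).tolist() for k,v in o.items()})
for c in("scene","top"):
    f=grab_frame(c);cv2.imwrite(f"pics/{c}0.png",f[:,:,::-1])
    m=camera_model(c);print(c,{k:np.round(v,3).tolist() if not isinstance(v,str) else v for k,v in m.items()})
    for l in["tote","tray_pull","hook_handle","hook_tip","cage","carton_mid","finished_cage_mid","glue_mid","splints_mid","rack"]:
        r=outline_of(c,l);print(c,l,[(np.round(d["pixel"]).tolist(),round(d["conf"],2),int(d["pixels"].sum())) for d in r[:2]])
m=camera_model("wrist");print({k:np.round(v,3).tolist() if not isinstance(v,str) else v for k,v in m.items()})
E
```

```text
pics
{'time': 0.0, 'joint_pos': [1.105, 0.6, -0.003, 1.6, 0.002, 0.943, -0.08], 'dq': [0.0, -0.001, 0.001, -0.002, -0.0, -0.002, 0.004], 'tau': [-0.0, -77.647, 1.565, -25.802, 0.012, 0.009, 0.0], 'ee_pos': [0.275, -0.67, 0.23], 'ee_rot': [[0.925, 0.379, -0.001], [0.379, -0.925, 0.001], [-0.0, -0.002, -1.0]], 'contact_force': [0.267, 0.198, -0.234], 'ft_torque': [0.012, 0.005, 0.013], 'finger_force': 0.0, 'finger_gap': 0.085}
scene {'fx': 385.089, 'fy': 385.089, 'cx': 282.397, 'cy': 207.79, 'extrinsics': [[0.718, -0.616, 0.324, 0.979], [0.697, 0.636, -0.332, -0.31], [-0.001, 0.465, 0.886, 1.176], [0.0, 0.0, 0.0, 1.0]]}
scene tote []
scene tray_pull [([275.0, 299.0], 0.77, 1046), ([344.0, 129.0], 0.44, 335)]
scene hook_handle [([231.0, 220.0], 0.63, 364), ([332.0, 184.0], 0.3, 3400)]
scene hook_tip [([229.0, 216.0], 0.93, 351)]
scene cage [([334.0, 184.0], 0.75, 3448), ([230.0, 216.0], 0.68, 410)]
scene carton_mid [([212.0, 340.0], 0.64, 2405)]
scene finished_cage_mid [([233.0, 313.0], 0.31, 9676)]
scene glue_mid [([346.0, 127.0], 0.85, 344), ([234.0, 293.0], 0.33, 1002)]
scene splints
[... 310 characters left out ...]
 [([362.0, 204.0], 0.92, 1124)]
top tray_pull [([355.0, 180.0], 0.91, 1364)]
top hook_handle [([320.0, 275.0], 0.89, 360), ([398.0, 180.0], 0.35, 1087)]
top hook_tip [([321.0, 273.0], 0.61, 346)]
top cage [([206.0, 213.0], 0.64, 5314)]
top carton_mid [([427.0, 193.0], 0.6, 2079)]
top finished_cage_mid [([275.0, 158.0], 0.82, 844), ([427.0, 189.0], 0.15, 2121)]
top glue_mid [([131.0, 250.0], 0.72, 471), ([363.0, 202.0], 0.68, 1214)]
top splints_mid [([400.0, 181.0], 0.8, 1171)]
top rack [([406.0, 174.0], 0.76, 8709)]
{'fx': 307.429, 'fy': 307.429, 'cx': 278.998, 'cy': 210.794, 'mount': [[0.0, 0.952, 0.307, 0.079], [1.0, -0.0, -0.0, -0.001], [0.0, 0.307, -0.952, -0.143], [0.0, 0.0, 0.0, 1.0]]}
```

Run:
```python
import cv2
a=cv2.imread("pics/top0.png")[80:310,90:490]
cv2.imwrite("pics/t1.png",cv2.resize(a,None,fx=2,fy=2,interpolation=cv2.INTER_CUBIC))
a=cv2.imread("pics/scene0.png")[90:390,120:440]
cv2.imwrite("pics/s1.png",cv2.resize(a,None,fx=2,fy=2,interpolation=cv2.INTER_CUBIC))
```

```text
(no output)
```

View pics/t1.png

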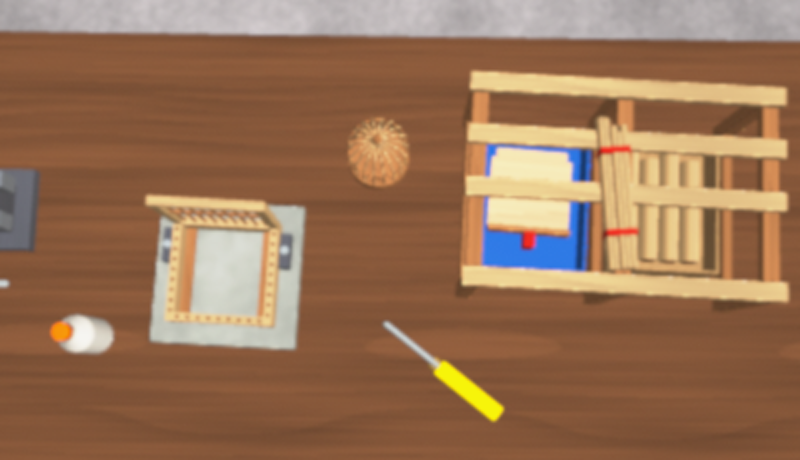

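View pics/s1.png

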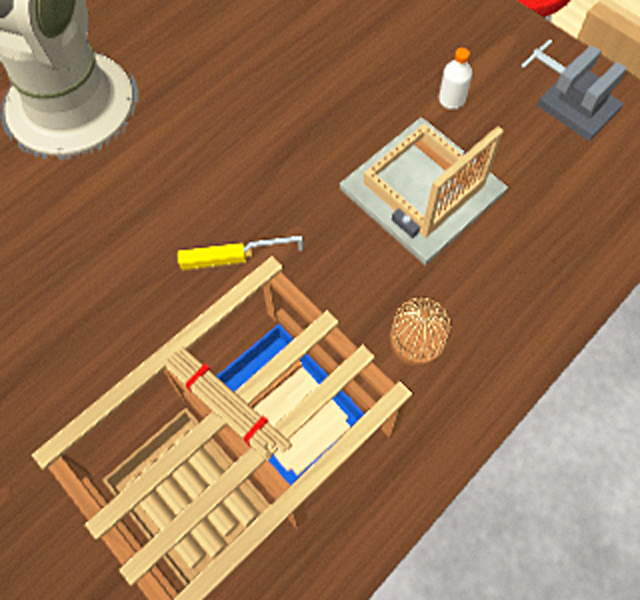

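The top view shows the hook (tip about (284,241), handle end about (340,286)) and the rack on the right with the tote in its left bay. It also shows the cage at left with its front towards the robot; the scene view agrees. Next I measure positions by triangulation.

```bash
cat > h.py <<'E'
from bench import *
import cv2,numpy as np
np.set_printoptions(precision=4,suppress=True)
def cam(c,obs=None):
    m=camera_model(c)
    if c=="wrist":
        T=np.eye(4);T[:3,:3]=obs["ee_rot"];T[:3,3]=obs["ee_pos"];return m,T@np.array(m["mount"])
    return m,np.array(m["extrinsics"])
def ray(c,p,obs=None):
    m,E=cam(c,obs);d=np.array([(p[0]-m["cx"])/m["fx"],-(p[1]-m["cy"])/m["fy"],-1.])
    return E[:3,3],E[:3,:3]@d
def onz(c,p,z,obs=None):
    o,d=ray(c,p,obs);return o+d*(z-o[2])/d[2]
def proj(c,P,obs=None):
    m,E=cam(c,obs);q=np.linalg.inv(E)@np.append(P,1);return np.array([m["cx"]-m["fx"]*q[0]/q[2],m["cy"]+m["fy"]*q[1]/q[2]])
def tri(*rays):
    A=0;b=0
    for o,d in rays:
        d=d/np.linalg.norm(d);M=np.eye(3)-np.outer(d,d);A=A+M;b=b+M@o
    x=np.linalg.solve(A,b);return x,[np.linalg.norm(np.cross(x-o,d/np.linalg.norm(d))) for o,d in rays]
def mask(f,col):
    h=cv2.cvtColor(f,cv2.COLOR_RGB2HSV);lo,hi={"yellow":((26,170,120),(34,255,255)),"red":((0,200,110),(5,255,255)),"blue":((105,150,60),(125,255,255))}[col]
    m=cv2.inRange(h,lo,hi)
    return m
def comps(m,mn=20):
    n,l,s,c=cv2.connectedComponentsWithStats(m);return [(c[i],s[i].tolist()) for i in range(1,n) if s[i][4]>=mn]
E
python3 - <<'E'
from h import *
T=cv2.imread("pics/top0.png")[:,:,::-1].copy();S=cv2.imread("pics/scene0.png")[:,:,::-1].copy()
for n,f in(("top",T),("scene",S)):
    for c in("yellow","red","blue"): print(n,c,[(np.round(a,1).tolist(),s) for a,s in comps(mask(f,c))])
cs={}
for n,f in(("top",T),("scene",S)):
    m=mask(f,"yellow");k=max(comps(m),key=lambda t:t[1][4]);cs[n]=k[0]
    ys,xs=np.nonzero(m);r=cv2.minAreaRect(np.c_[xs,ys].astype(np.float32));print(n,r)
print("handle",tri(ray("top",cs["top"]),ray("scene",cs["scene"])))
p=lambda x,y:(x/2+90,y/2+80); q=lambda x,y:(x/2+120,y/2+90)
print("tip top@.04",onz("top",p(387,323),.04),"tri",tri(ray("top",p(387,323)),ray("scene",q(300,240))))
print("rack FL,FR top",onz("top",p(462,285),.178),onz("top",p(788,300),.178), "scene",onz("scene",q(277,258),.178),onz("scene",q(35,458),.178))
print("rack back L,R",onz("top",p(470,72),.178),onz("top",p(788,89),.178))
print("pull",onz("top",p(528,240),.036))
print("slab",[onz("top",p(*a),.02) for a in((150,341),(296,349),(305,207))],[onz("scene",q(*a),.02) for a in((341,186),(423,118),(507,187),(425,262))])
print("cage front top",onz("top",p(164,322),.056),onz("top",p(277,327),.056),[onz("scene",q(*a),.056) for a in((365,178),(424,122))])
print("glue",onz("top",p(95,335),.06),"fc",onz("top",p(378,155),.06))
E
```

```text
top yellow [([324.1, 275.1], [307, 261, 34, 29, 319])]
top red [([395.6, 154.4], [390, 154, 14, 2, 20]), ([353.8, 199.1], [352, 196, 5, 7, 25]), ([12.4, 321.4], [0, 279, 31, 89, 1999])]
top blue [([379.8, 161.5], [374, 155, 11, 15, 121]), ([360.1, 203.2], [332, 182, 52, 33, 854])]
scene yellow [([225.1, 216.6], [209, 212, 34, 12, 232])]
scene red [([375.2, 75.5], [346, 53, 62, 45, 1230]), ([218.3, 277.1], [213, 272, 12, 13, 42]), ([247.2, 304.0], [242, 298, 12, 14, 45])]
scene blue [([247.1, 268.6], [229, 252, 37, 33, 437]), ([276.3, 274.0], [270, 267, 14, 15, 88]), ([293.7, 293.2], [286, 285, 16, 18, 115]), ([261.4, 324.9], [255, 317, 14, 15, 58])]
top ((324.0234680175781, 275.1018981933594), (38.25490188598633, 8.428492546081543), 38.367488861083984)
scene ((225.26156616210938, 217.59231567382812), (8.930500030517578, 32.86920166015625), 82.87498474121094)
handle (array([ 0.4419, -0.034 ,  0.0223]), [np.float64(0.00045179201748786897), np.float64(0.0004517920174878526)])
tip top@.04 [0.5351 0.083  0.04  ] tri (array([0.5361, 0.0839, 0.0336]), [np.float64(0.0010139454802473133), np.float64(0.0010139454802473625)])
rack FL,FR top [ 0.5759 -0.0116  0.178 ] [ 0.5623 -0.4216  0.178 ] scene [ 0.5895 -0.0089  0.178 ] [ 0.5714 -0.4205  0.178 ]
rack back L,R [ 0.8557 -0.0216  0.178 ] [ 0.8381 -0.4357  0.178 ]
pull [ 0.6583 -0.1197  0.036 ]
slab [array([0.5058, 0.4254, 0.02  ]), array([0.4971, 0.214 , 0.02  ]), array([0.706 , 0.2067, 0.02  ])] [array([0.5076, 0.2149, 0.02  ]), array([0.5152, 0.4261, 0.02  ]), array([0.718 , 0.4159, 0.02  ]), array([0.7101, 0.2051, 0.02  ])]
cage front top [0.5315 0.3963 0.056 ] [0.5265 0.2373 0.056 ] [array([0.5408, 0.2387, 0.056 ]), array([0.5366, 0.3978, 0.056 ])]
glue [0.5118 0.4906 0.06  ] fc [0.7753 0.0992 0.06  ]
```

Call:
{"fn": "play_rows", "kwargs": {"moves": [[[-1,6.4,12,0,0,0,2.4],[-1,6.4,12,0,0,0,2.4],[-1,6.4,12,0,0,0,2.4],[-1,6.4,12,0,0,0,2.4],[-1,6.4,12,0,0,0,2.4],[-1,6.4,12,0,0,0,2.4],[-1,6.4,12,0,0,0,2.4],[-1,6.4,18,-2,0,0,4.9],[-1,6.4,20,-2,0,0,4.9],[-1,6.4,22,-2,0,0,4.9]]]}}

```text
time: 1.93
ee_pos: [0.4234, -0.2897, 0.2065]
ee_rot: [[0.614, 0.789, 0.001], [0.789, -0.614, -0.0], [0.0, 0.001, -1.0]]
contact_force: [-0.7, 1.0, -0.2]
finger_gap: 0.0856
finger_force: 0.0
```

Call:
{"fn": "play_rows", "kwargs": {"moves": [[[-1,0.2,4.8,0,0,0,0],[-1,0.2,4.8,0,0,0,0],[-1,0.2,4.8,0,0,0,0],[-1,0.2,4.8,0,0,0,0],[-1,0.2,4.8,0,0,0,0],[-1,0.2,4.8,0,0,0,0]]]}}

```text
time: 2.43
ee_pos: [0.4285, -0.1721, 0.207]
ee_rot: [[0.62, 0.785, 0.001], [0.785, -0.62, -0.001], [-0.0, 0.001, -1.0]]
contact_force: [0.2, -0.2, 0.6]
finger_gap: 0.0859
finger_force: 0.0
```

Run:
```python
from h import *
o=get_obs();f=grab_frame("wrist");cv2.imwrite("pics/w1.png",f[:,:,::-1])
print(o["time"],o["ee_pos"],o["ee_rot"],o["joint_pos"])
m=mask(f,"yellow");print([(a,s) for a,s in comps(m,100)])
ys,xs=np.nonzero(m);b=cv2.boxPoints(cv2.minAreaRect(np.c_[xs,ys].astype(np.float32)))
P=np.array([onz("wrist",p,.03,o) for p in b]);print(P,P.mean(0))
```

```text
2.4333 [ 0.4285 -0.1721  0.207 ] [[ 0.6198  0.7848  0.0005]
 [ 0.7848 -0.6198 -0.0006]
 [-0.0002  0.0008 -1.    ]] [ 0.4104  0.3298 -0.1958  2.2019  0.1098  0.6179 -0.533 ]
[(array([201.6923,  64.3103]), [185, 3, 37, 126, 3074])]
[[ 0.4673  0.0165  0.03  ]
 [ 0.4893  0.0017  0.03  ]
 [ 0.4248 -0.0862  0.03  ]
 [ 0.3999 -0.0697  0.03  ]] [ 0.4453 -0.0344  0.03  ]
```

View pics/w1.png

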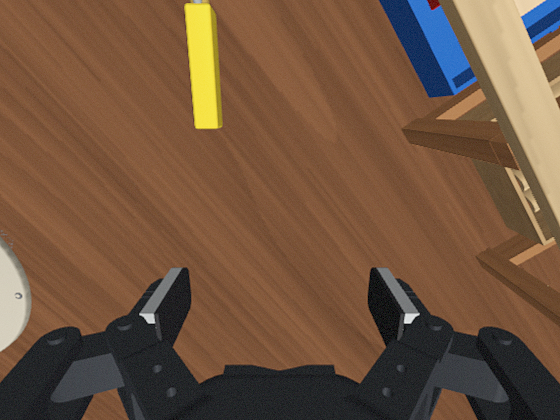

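Call:
{"fn": "play_rows", "kwargs": {"moves": [[[-1,0.4,5.2,0,0,0,0],[-1,0.4,5.2,-1,0,0,0],[-1,0.4,5.2,-3,0,0,0],[-1,0.4,5.2,-4.7,0,0,0],[-1,0.4,5.2,-4.7,0,0,0],[-1,0.4,5.2,-4.7,0,0,0],[-1,0.4,5.2,-4.7,0,0,0]]]}}

```text
time: 3.07
ee_pos: [0.4374, -0.0425, 0.0882]
ee_rot: [[0.62, 0.784, -0.005], [0.784, -0.62, -0.001], [-0.003, -0.003, -1.0]]
contact_force: [-0.1, 1.0, 0.1]
finger_gap: 0.0856
finger_force: 0.0
```

Run:
```python
from h import *
o=get_obs();f=grab_frame("wrist")
print(o["time"],o["ee_pos"],o["ee_rot"],o["joint_pos"])
m=mask(f,"yellow");print([(a,s) for a,s in comps(m,100)])
ys,xs=np.nonzero(m);b=cv2.boxPoints(cv2.minAreaRect(np.c_[xs,ys].astype(np.float32)))
P=np.array([onz("wrist",p,.03,o) for p in b]);print(b,P,P.mean(0))
```

```text
3.0667 [ 0.4374 -0.0425  0.0882] [[ 0.6204  0.7843 -0.0046]
 [ 0.7843 -0.6204 -0.0008]
 [-0.0035 -0.0032 -1.    ]] [ 0.051   0.5273 -0.1171  2.3534  0.2204  0.2748 -0.9322]
[(array([278.5177, 206.8128]), [260, 133, 37, 151, 4962])]
[[260. 283.]
 [260. 133.]
 [296. 133.]
 [296. 283.]] [[ 0.399  -0.0665  0.03  ]
 [ 0.4681  0.0176  0.03  ]
 [ 0.4861  0.0034  0.03  ]
 [ 0.4201 -0.0831  0.03  ]] [ 0.4433 -0.0321  0.03  ]
```

Call:
{"fn": "play_rows", "kwargs": {"moves": [[[-1,0,0,-1.5,0,0,0],[-1,0,0,-2.7,0,0,0],[-1,0,0,-3.4,0,0,0],[-1,0,0,-3.4,0,0,0],[1,0,0,-3.4,0,0,0],[1,0,0,-3.4,0,0,0],[1,0,0,-3.4,0,0,0],[1,0,0,-3.4,0,0,0],[1,0,0,-3.4,0,0,0],[1,0,0,-3.4,0,0,0]]]}}

```text
time: 3.95
ee_pos: [0.4392, -0.043, 0.006]
ee_rot: [[0.621, 0.784, 0.003], [0.784, -0.621, -0.002], [0.0, 0.004, -1.0]]
contact_force: [-0.3, -2.3, 13.7]
finger_gap: 0.0229
finger_force: 58.4
```

Call:
{"fn": "play_rows", "kwargs": {"moves": [[[1,0,0,0,0,0,0],[1,0,0,0,0,0,0],[1,0,0,0,0,0,0],[1,0,0,0,0,0,0]]]}}

```text
time: 4.28
ee_pos: [0.4392, -0.043, 0.006]
ee_rot: [[0.621, 0.784, 0.003], [0.784, -0.621, -0.003], [-0.0, 0.004, -1.0]]
contact_force: [0.7, -2.6, 13.6]
finger_gap: 0.0227
finger_force: 58.5
```

Run:
```python
from h import *
o=dict(ee_pos=[ 0.4285,-0.1721,0.207],ee_rot=[[0.6198,0.7848,0.0005],[0.7848,-0.6198,-0.0006],[-0.0002,0.0008,-1.]])
f=cv2.imread("pics/w1.png")
cv2.imwrite("pics/w1c.png",cv2.resize(f[0:160,340:560],None,fx=3,fy=3,interpolation=cv2.INTER_CUBIC))
for p in((380,0),(432,97)):print(onz("wrist",p,0,o))
for P in((.614,-.12,.05),(.614,-.19,.05),(.614,-.19,0),(.614,-.05,.05),(.618,-.19,.05)):print(P,proj("wrist",P,o))
```

```text
[ 0.6194 -0.0889  0.    ]
[ 0.6148 -0.1991  0.    ]
(0.614, -0.12, 0.05) [412.676   17.5389]
(0.614, -0.19, 0.05) [452.3026  86.7497]
(0.614, -0.19, 0) [427.0588  90.3811]
(0.614, -0.05, 0.05) [367.603  -61.1843]
(0.618, -0.19, 0.05) [456.2386  83.8099]
```

View pics/w1c.png

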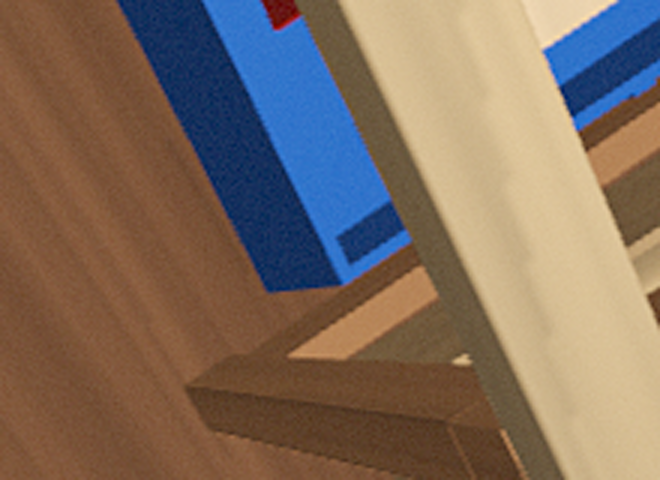

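Run:
```python
from h import *
o=dict(ee_pos=[ 0.4285,-0.1721,0.207],ee_rot=[[0.6198,0.7848,0.0005],[0.7848,-0.6198,-0.0006],[-0.0002,0.0008,-1.]])
for p in((454,95),(408.3,0)):print("lip",onz("wrist",p,.05,o))
for p in((429.3,97),(380,0)):print("bot",onz("wrist",p,0,o))
for p in((402.7,129.3),(410,144)):print("post",onz("wrist",p,0,o))
# pull bottom-left/front edge top z .036
print("pull",onz("wrist",(340+275/3,30/3),.036,o))
```

```text
lip [ 0.6118 -0.1972  0.05  ]
lip [ 0.6177 -0.1065  0.05  ]
bot [ 0.6126 -0.1973  0.    ]
bot [ 0.6194 -0.0889  0.    ]
post [ 0.5727 -0.2085  0.    ]
post [ 0.5708 -0.2273  0.    ]
pull [ 0.6366 -0.1259  0.036 ]
```

Call:
{"fn": "play_rows", "kwargs": {"moves": [[[1,0,0,1.0,0,0,0],[1,0,0,2.5,0,0,0],[1,0,0,3.2,0,0,0],[1,0,0,3.2,0,0,0]]]}}

```text
time: 4.62
ee_pos: [0.4391, -0.0421, 0.0882]
ee_rot: [[0.621, 0.783, 0.004], [0.783, -0.621, -0.0], [0.002, 0.003, -1.0]]
contact_force: [0.5, -0.4, -0.2]
finger_gap: 0.0231
finger_force: 59.3
```

Call:
{"fn": "play_rows", "kwargs": {"moves": [[[1,-0.3,-2,0,0,0,-0.5],[1,-0.5,-4,0,0,0,-1],[1,-0.8,-6,-0.5,0,0,-1.5],[1,-0.9,-7.7,-0.5,0,0,-1.9],[1,-0.9,-7.7,-0.5,0,0,-1.9],[1,-0.9,-7.7,-0.5,0,0,-1.9],[1,-0.9,-7.7,-0.5,0,0,-1.9],[1,-0.9,-7.7,-0.5,0,0,-1.9]]]}}

```text
time: 5.28
ee_pos: [0.4155, -0.2335, 0.0718]
ee_rot: [[0.763, 0.646, -0.0], [0.646, -0.763, 0.001], [0.0, -0.001, -1.0]]
contact_force: [0.2, 1.1, -1.2]
finger_gap: 0.0228
finger_force: 59.1
```

Run:
```python
from h import *
o=get_obs();fs={}
for c in("wrist","top","scene"):
    fs[c]=grab_frame(c)
d=o["ee_rot"][:,0];t=o["ee_pos"]+.161*d
print(o["ee_pos"],t,np.degrees(np.arctan2(d[1],d[0])),proj("top",t),proj("scene",t))
w=fs["wrist"];T=cv2.resize(fs["top"][140:300,280:440],None,fx=2.5,fy=2.5);S=cv2.resize(fs["scene"][180:340,150:310],None,fx=2.5,fy=2.5)
im=np.zeros((600,800,3),np.uint8);im[:300,:400]=cv2.resize(w,(400,300));im[:400,400:]=T
im[300:600,:400]=S[50:350]
cv2.imwrite("pics/w2.png",im[:,:,::-1])
```

```text
[ 0.4155 -0.2335  0.0718] [ 0.5384 -0.1295  0.0719] 40.27531295450362 [360.1096 240.6327] [220.6304 249.1401]
```

View pics/w2.png

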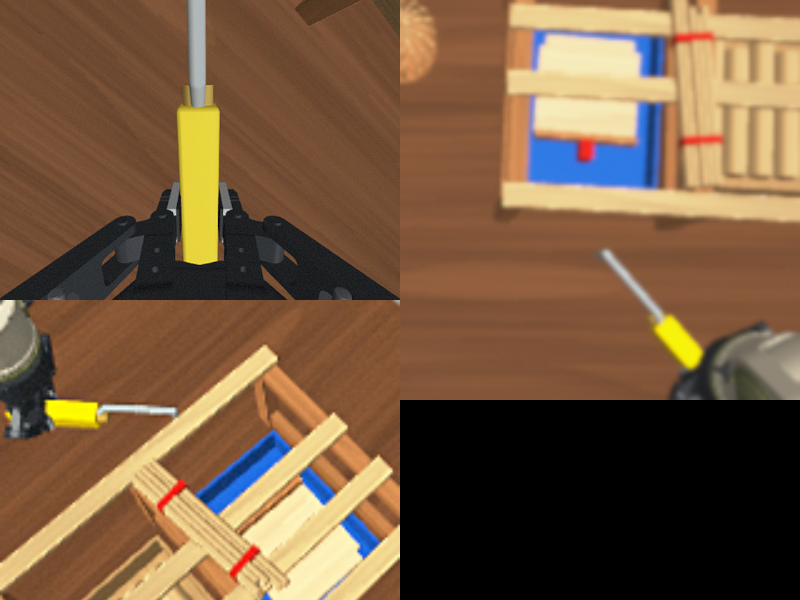

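Call:
{"fn": "play_rows", "kwargs": {"moves": [[[1,0.6,0.25,0,0,0,-0.5],[1,1.2,0.5,0,0,0,-1],[1,1.8,0.8,0,0,0,-1.5],[1,2.3,1.0,0,0,0,-2],[1,2.7,1.2,0,0,0,-2.4],[1,2.9,1.3,0,0,0,-2.55],[1,2.9,1.3,0,0,0,-2.55],[1,2.9,1.3,0,0,0,-2.55]]]}}

```text
time: 6.1
ee_pos: [0.4879, -0.2009, 0.0717]
ee_rot: [[0.905, 0.425, -0.001], [0.425, -0.905, -0.0], [-0.001, -0.0, -1.0]]
contact_force: [-0.1, -0.1, -2.3]
finger_gap: 0.023
finger_force: 59.2
```

Run:
```python
from h import *
o=get_obs();fs={}
for c in("wrist","top","scene"): fs[c]=grab_frame(c)
d=o["ee_rot"][:,0];t=o["ee_pos"]+.161*d
print(o["ee_pos"],o["contact_force"],t,np.degrees(np.arctan2(d[1],d[0])),proj("top",t),proj("scene",t),proj("wrist",t,o))
T=cv2.resize(fs["top"][155:235,310:410],None,fx=4,fy=4,interpolation=2);S=cv2.resize(fs["scene"][215:295,190:290],None,fx=4,fy=4,interpolation=2)
im=np.zeros((600,800,3),np.uint8);im[:300,:400]=cv2.resize(fs["wrist"],(400,300));im[:320,400:]=T
im[300:600,:400]=S[:300]
cv2.imwrite("pics/w3.png",im[:,:,::-1])
```

```text
[ 0.4879 -0.2009  0.0717] [-0.0778 -0.0593 -2.2616] [ 0.6336 -0.1326  0.0716] 25.137254714309854 [360.8257 206.6692] [241.1005 270.6476] [ 282.2854 -126.8745]
```

View pics/w3.png

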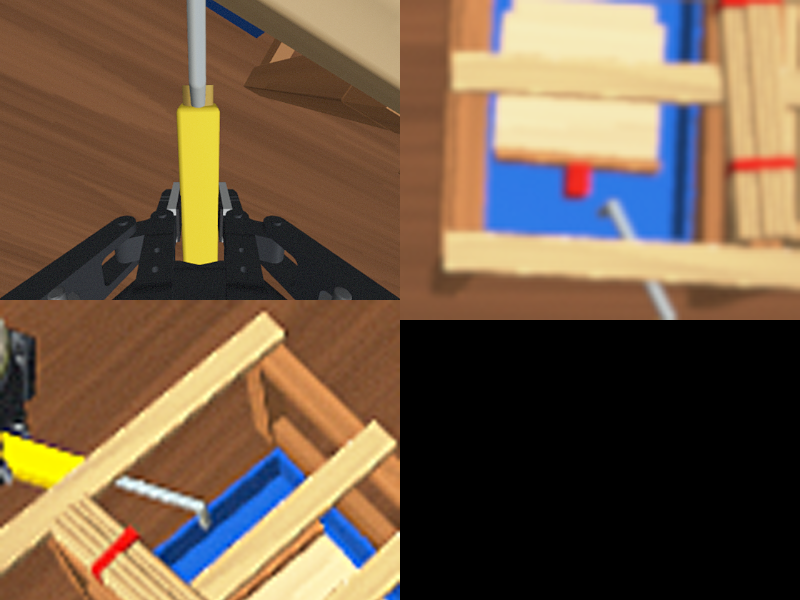

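Call:
{"fn": "play_rows", "kwargs": {"moves": [[[1,0,0,-0.5,0,0,0],[1,0,0,-1.1,0,0,0],[1,0,0,-1.6,0,0,0],[1,0,0,-1.6,0,0,0],[1,0,0.3,-1.6,0,0,0],[1,-0.2,0.5,-1.6,0,0,0],[1,-0.3,0.5,-1.6,0,0,0],[1,-0.3,0.5,-1.6,0,0,0]]]}}

```text
time: 6.92
ee_pos: [0.4803, -0.1887, 0.0325]
ee_rot: [[0.906, 0.423, 0.0], [0.423, -0.906, -0.0], [0.0, 0.0, -1.0]]
contact_force: [-1.0, -0.4, -0.8]
finger_gap: 0.0229
finger_force: 59.1
```

Call:
{"fn": "play_rows", "kwargs": {"moves": [[[1,-0.25,-0.2,0,0,0,0.4],[1,-0.5,-0.4,0,0,0,0.8],[1,-0.8,-0.65,0,0,0,1.25],[1,-1.08,-0.88,0,0,0,1.67],[1,-1.3,-1.1,0,0,0,2.1],[1,-1.55,-1.3,0,0,0,2.5],[1,-1.75,-1.5,0,0,0,2.9],[1,-1.95,-1.68,0,0,0,3.33],[1,-1.95,-1.68,0,0,0,3.33]]]}}

```text
time: 7.67
ee_pos: [0.4311, -0.2326, 0.0322]
ee_rot: [[0.708, 0.706, -0.0], [0.706, -0.708, -0.001], [-0.001, 0.001, -1.0]]
contact_force: [0.2, 0.1, -0.9]
finger_gap: 0.0228
finger_force: 59.1
```

Run:
```python
from h import *
o=get_obs();f=grab_frame("top");d=o["ee_rot"][:,0];t=o["ee_pos"]+.161*d;print(t,proj("top",t))
m=mask(f,"blue");print([(np.round(a,1).tolist(),s) for a,s in comps(m)])
c=[c for c in comps(m) if c[1][4]>100]
r=max(s[1]+s[3] for a,s in c);print(r, onz("top",(360,r-1),.05))
print(comps(mask(f,"red")))
```

```text
[ 0.545  -0.1189  0.032 ] [353.8276 239.118 ]
[([377.9, 197.4], [372, 181, 11, 34, 250]), ([355.4, 234.3], [329, 224, 54, 20, 870])]
244 [ 0.5331 -0.1331  0.05  ]
[(array([395.6 , 154.35]), [390, 154, 14, 2, 20]), (array([353.4348, 227.6087]), [352, 225, 4, 6, 23]), (array([ 12.4297, 321.3867]), [0, 279, 31, 89, 1999])]
```

Call:
{"fn": "play_rows", "kwargs": {"moves": [[[1,-0.25,-0.15,0,0,0,0.4],[1,-0.5,-0.3,0,0,0,0.75],[1,-0.75,-0.4,0,0,0,1.1],[1,-0.95,-0.5,0,0,0,1.4],[1,-1.15,-0.6,0,0,0,1.65],[1,-1.4,-0.7,0,0,0,1.9],[1,-1.6,-0.75,0,0,0,2.15],[1,-1.8,-0.8,0,0,0,2.4],[1,-1.8,-0.8,0,0,0,2.4]]]}}

```text
time: 8.47
ee_pos: [0.3854, -0.2513, 0.0318]
ee_rot: [[0.508, 0.861, -0.002], [0.861, -0.508, -0.0], [-0.001, -0.001, -1.0]]
contact_force: [-0.5, 0.7, -1.3]
finger_gap: 0.0228
finger_force: 59.1
```

Run:
```python
from h import *
o=get_obs();d=o["ee_rot"][:,0];t=o["ee_pos"]+.161*d;print(o["time"],t,np.degrees(np.arctan2(d[1],d[0])))
fs={c:grab_frame(c) for c in("top","scene")}
f=fs["top"];m=mask(f,"blue");print([(np.round(a,1).tolist(),s) for a,s in comps(m)])
print(comps(mask(f,"red")))
im=np.zeros((420,800,3),np.uint8);im[:420,:400]=cv2.resize(fs["scene"][180:320,150:283],(400,420));im[:,400:]=cv2.resize(f[150:290,300:433],(400,420))
cv2.imwrite("pics/w4.png",im[:,:,::-1])
```

```text
8.4667 [ 0.4672 -0.1127  0.0316] 59.45288266829824
[([360.8, 204.4], [332, 200, 49, 15, 318]), ([357.6, 255.9], [327, 225, 56, 46, 1116])]
[(array([395.6 , 154.35]), [390, 154, 14, 2, 20]), (array([352.5652, 253.3913]), [351, 251, 4, 6, 23]), (array([ 12.4347, 321.3432]), [0, 279, 31, 89, 1999])]
```

View pics/w4.png

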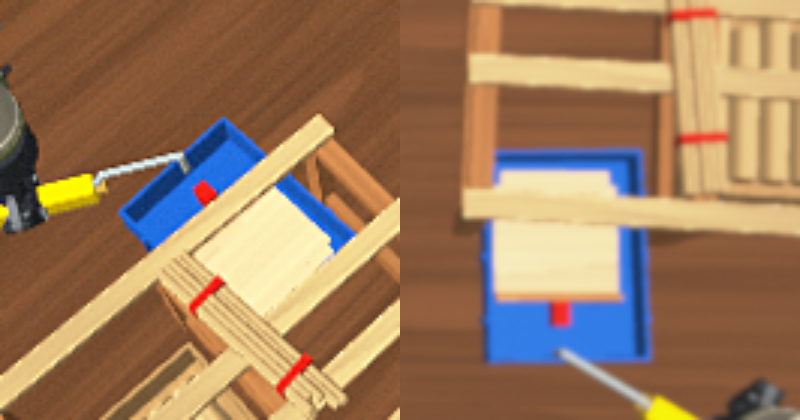

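Call:
{"fn": "play_rows", "kwargs": {"moves": [[[1,0.15,0,0,0,0,0],[1,0.15,0,0.8,0,0,0],[1,0.15,0,1.8,0,0,0],[1,0.15,0,2.1,0,0,0],[1,0.5,-1.5,2.1,0,0,0],[1,1,-3,2.1,0,0,0],[1,1.4,-4.6,2.1,0,0,0],[1,1.4,-6.2,2.1,0,0,0],[1,1.4,-7,2.1,0,0,0],[1,1.4,-7,1.5,0,0,0]]]}}

```text
time: 9.4
ee_pos: [0.4218, -0.4329, 0.0699]
ee_rot: [[0.516, 0.856, 0.002], [0.856, -0.516, -0.004], [-0.003, 0.004, -1.0]]
contact_force: [1.3, -1.1, -1.3]
finger_gap: 0.0232
finger_force: 59.3
```

Call:
{"fn": "play_rows", "kwargs": {"moves": [[[1,0,0,-1.0,0,0,0],[1,0,0,-2.0,0,0,0],[1,0,0,-2.3,0,0,0],[1,0,0,-2.4,0,0,0],[1,0,0,-2.4,0,0,0]]]}}

```text
time: 9.82
ee_pos: [0.4222, -0.4256, 0.009]
ee_rot: [[0.509, 0.861, -0.001], [0.861, -0.509, 0.001], [0.0, -0.001, -1.0]]
contact_force: [-0.5, 0.3, -1.0]
finger_gap: 0.0224
finger_force: 59.1
```

Call:
{"fn": "play_rows", "kwargs": {"moves": [[[1,0,0,-0.12,0,0,0],[1,0,0,-0.12,0,0,0],[0,0,0,-0.12,0,0,0],[-1,0,0,-0.1,0,0,0],[-1,0,0,-0.1,0,0,0],[-1,0,0,-0.1,0,0,0],[-1,0,0,-0.1,0,0,0],[-1,0,0,1,0,0,0],[-1,0,0,2.5,0,0,0],[-1,0,0,4,0,0,0]]]}}

```text
time: 10.65
ee_pos: [0.4215, -0.4253, 0.1097]
ee_rot: [[0.509, 0.861, -0.002], [0.861, -0.509, 0.002], [0.001, -0.002, -1.0]]
contact_force: [0.3, -1.0, 0.1]
finger_gap: 0.0854
finger_force: 0.0
```

Call:
{"fn": "play_rows", "kwargs": {"moves": [[[-1,1,2,2.5,0,0,1],[-1,1,4,4,0,0,3],[-1,1,6,5,0,0,5],[-1,1,8,5,0,0,7],[-1,1,9,5,0,0,9],[-1,1,10,5,0,0,11],[-1,1,11,5,0,0,13],[-1,1,11.5,5,0,0,15],[-1,1,11.5,5,0,0,17],[-1,1,11.5,5,0,0,19]]]}}

```text
time: 11.48
ee_pos: [0.4471, -0.1363, 0.2351]
ee_rot: [[-0.649, 0.761, 0.001], [0.761, 0.649, -0.001], [-0.002, 0.0, -1.0]]
contact_force: [0.3, -0.7, -0.1]
finger_gap: 0.0855
finger_force: 0.0
```

Call:
{"fn": "play_rows", "kwargs": {"moves": [[[-1,0,0,0,0,0,5],[-1,0,0,0,0,0,7.5],[-1,0,0,0,0,0,8.5],[-1,0,0,0,0,0,8.5],[-1,0,0,0,0,0,8.5],[-1,0,0,0,0,0,8.5],[-1,0,0,0,0,0,8.5],[-1,0,0,0,0,0,8.5]]]}}

```text
time: 12.15
ee_pos: [0.4468, -0.1387, 0.2343]
ee_rot: [[-1.0, -0.02, -0.0], [-0.02, 1.0, -0.0], [0.0, -0.0, -1.0]]
contact_force: [0.6, 0.8, 0.3]
finger_gap: 0.0857
finger_force: 0.0
```

Run:
```python
from h import *
o=get_obs();f=grab_frame("wrist");cv2.imwrite("pics/w5.png",f[:,:,::-1])
t=grab_frame("top");print(o["joint_pos"])
m=mask(f,"red");print(comps(m));print(comps(mask(f,"blue"),100));print([c for c in comps(mask(t,"red"))])
for d in outline_of("wrist","tray_pull")[:2]:
    ys,xs=np.nonzero(d["pixels"]);print(d["pixel"],d["conf"],len(xs),xs.min(),xs.max(),ys.min(),ys.max())
```

```text
[ 1.0627  0.5687 -1.2741  2.1207  0.6808  0.9589  0.9953]
[(array([295.6801, 229.1581]), [289, 216, 14, 26, 272])]
[(array([291.9679, 259.6008]), [226, 188, 136, 158, 11719])]
[(array([395.6 , 154.35]), [390, 154, 14, 2, 20]), (array([399.85, 195.45]), [393, 195, 15, 2, 20]), (array([352.5, 253.5]), [351, 251, 4, 6, 24]), (array([ 12.4304, 321.4294]), [0, 279, 31, 89, 1998])]
[290.9, 272.4] 0.72 7806 247 343 216 317
[448.4, 407.2] 0.63 829 430 474 389 419
```

View pics/w5.png

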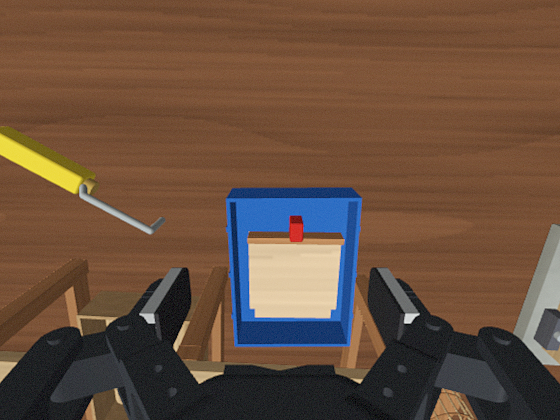

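Run:
```python
from h import *
o=get_obs()
print("back top",onz("wrist",(295.7,242),.04,o),"front bot",onz("wrist",(295.7,216),.008,o))
print("tri",tri(ray("wrist",(295.7,229),o),ray("top",(352.5,253.5))))
for p in((228,188.5),(361,188.5)):print("front bottom",onz("wrist",p,0,o))
for p in((231,199),(359,197)):print("lip",onz("wrist",p,.05,o))
for p in((248,234),(343.5,234.5)):print("strip front bot",onz("wrist",p,.004,o))
for p in((248,243.5),(343.5,243.5)):print("strip top back",onz("wrist",p,.028,o))
f=cv2.imread("pics/w5.png")
g=f[180:260,220:370];print(g[:,75].tolist()[5:70:1])
```

```text
back top [ 0.5156 -0.1168  0.04  ] front bot [ 0.4937 -0.1158  0.008 ]
tri (array([ 0.5043, -0.1161,  0.0257]), [np.float64(0.0003867090839156266), np.float64(0.000386709083915565)])
front bottom [ 0.4607 -0.2017  0.    ]
front bottom [ 0.4589 -0.034   0.    ]
lip [ 0.4603 -0.1905  0.05  ]
lip [ 0.4565 -0.0491  0.05  ]
strip front bot [ 0.5206 -0.1773  0.004 ]
strip front bot [ 0.5199 -0.0523  0.004 ]
strip top back [ 0.5234 -0.175   0.028 ]
strip top back [ 0.5222 -0.0569  0.028 ]
[[49, 74, 112], [44, 71, 116], [70, 71, 90], [104, 55, 31], [112, 53, 21], [109, 54, 23], [108, 51, 25], [112, 58, 29], [103, 46, 8], [105, 53, 17], [113, 61, 32], [108, 56, 20], [94, 46, 15], [189, 102, 42], [199, 113, 49], [194, 107, 41], [195, 109, 50], [196, 110, 53], [194, 107, 40], [194, 107, 40], [194, 111, 41], [194, 107, 45], [193, 107, 44], [193, 108, 43], [194, 108, 41], [195, 110, 47], [197, 111, 53], [195, 111, 46], [198, 113, 47], [209, 118, 37], [142, 72, 92], [31, 26, 119], [13, 27, 120], [31, 29, 121], [22, 28, 121], [21, 29, 122], [20, 17, 117], [15, 19, 106], [33, 39, 165], [41, 47, 201], [43, 51, 212], [37, 43, 210], [49, 49, 211], [39, 44, 208], [44, 46, 211], [42, 49, 211], [41, 48, 211], [38, 45, 208], [43, 48, 211], [40, 47, 209], [45, 53, 211], [39, 48, 210], [46, 50, 210], [44, 48, 208], [39, 48, 209], [44, 50, 216], [42, 52, 192], [81, 132, 184], [89, 138, 187], [160, 196, 220], [171, 205, 227], [164, 202, 224], [162, 199, 222], [165, 199, 222], [161, 197, 221]]
```

Call:
{"fn": "play_rows", "kwargs": {"moves": [[[0,1.2,0.5,0,0,0,0],[0,2.31,0.92,-1,0,0,0],[0,2.31,0.92,-3,0,0,0],[0,2.31,0.92,-5,0,0,0],[0,2.31,0.92,-5.6,0,0,0],[0,2.31,0.92,-5.6,0,0,0],[0,2.31,0.92,-5.6,0,0,0]]]}}

```text
time: 12.88
ee_pos: [0.5042, -0.115, 0.0938]
ee_rot: [[-1.0, -0.013, -0.003], [-0.013, 1.0, 0.001], [0.003, 0.001, -1.0]]
contact_force: [0.7, -0.1, 1.3]
finger_gap: 0.0428
finger_force: 0.0
```

Run:
```python
from h import *
o=get_obs();f=grab_frame("wrist");print(o["ee_pos"],o["joint_pos"],o["finger_gap"])
m=mask(f,"red");c=comps(m,50);print(c)
x,y,w,h,_=c[0][1]
for p,z in(((x+w/2,y+h),.04),((x,y+h),.04),((x+w,y+h),.04)):print(onz("wrist",p,z,o))
```

```text
[ 0.5042 -0.115   0.0938] [ 0.7737  0.7744 -1.0099  2.1454  0.9755  0.7952  0.7042] 0.04283998788118658
[(array([275.1886, 225.5293]), [265, 204, 22, 42, 769])]
[ 0.5146 -0.1157  0.04  ]
[ 0.5147 -0.1234  0.04  ]
[ 0.5145 -0.108   0.04  ]
```

Call:
{"fn": "play_rows", "kwargs": {"moves": [[[0,0,0,-1.5,0,0,0],[0,0,0,-2.7,0,0,0],[0,0,0,-3.25,0,0,0],[0,0,0,-3.25,0,0,0],[1,0,0,-3.25,0,0,0],[1,0,0,-3.25,0,0,0],[1,0,0,-3.25,0,0,0],[1,0,0,-3.25,0,0,0],[1,0,0,-3.25,0,0,0],[1,0,0,-3.25,0,0,0]]]}}

```text
time: 13.77
ee_pos: [0.506, -0.116, 0.0153]
ee_rot: [[-1.0, -0.013, 0.003], [-0.013, 1.0, -0.001], [-0.003, -0.001, -1.0]]
contact_force: [-0.6, -1.1, 6.0]
finger_gap: 0.0148
finger_force: 58.5
```

Call:
{"fn": "play_rows", "kwargs": {"moves": [[[1,0,0,0,0,0,0],[1,0,0,0.4,0,0,0],[1,0,0,0.8,0,0,0],[1,0,0,1.4,0,0,0],[1,0,0,2.2,0,0,0],[1,0,0,2.8,0,0,0],[1,0,0,2.8,0,0,0],[1,0,0,2.8,0,0,0]]]}}

```text
time: 14.43
ee_pos: [0.5055, -0.1161, 0.0847]
ee_rot: [[-1.0, -0.013, 0.003], [-0.013, 1.0, -0.001], [-0.003, -0.001, -1.0]]
contact_force: [-0.5, -0.5, -0.9]
finger_gap: 0.0151
finger_force: 58.7
```

Run:
```python
from h import *
o=get_obs();print(o["ee_pos"],o["joint_pos"],o["ft_torque"],o["contact_force"])
fs={c:grab_frame(c) for c in("top","scene","wrist")}
im=np.zeros((600,800,3),np.uint8);im[:300,:400]=cv2.resize(fs["wrist"],(400,300));im[:,400:]=cv2.resize(fs["top"][130:330,160:440][:, :280],(400,600))[:600]
im[300:,:400]=cv2.resize(fs["scene"][160:340,140:380],(400,300))
cv2.imwrite("pics/w6.png",im[:,:,::-1]);cv2.imwrite("pics/w6w.png",fs["wrist"][:,:,::-1])
```

```text
[ 0.5055 -0.1161  0.0847] [ 0.7599  0.781  -0.9856  2.1522  1.0006  0.7732  0.6857] [-0.0413  0.0059  0.0314] [-0.4549 -0.5121 -0.8597]
```

View pics/w6.png

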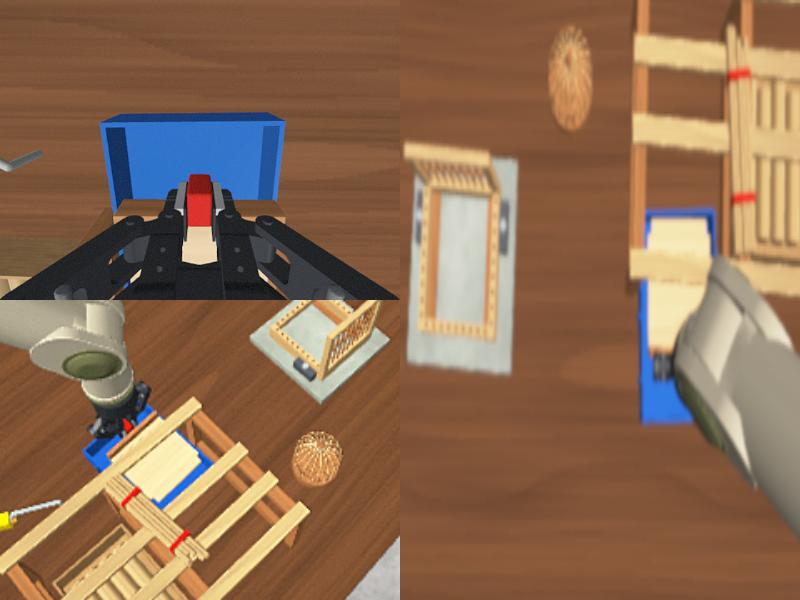

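Call:
{"fn": "play_rows", "kwargs": {"moves": [[[1,-0.7,0,0,0,0,0],[1,-1.7,0,0,0,0,0],[1,-2.7,0,0,0,0,0],[1,-3.4,0,0,0,0,0],[1,-3.4,0,0,0,0,0],[1,-3.4,0,0,0,0,0],[1,-3.4,0,0.5,0,0,0],[1,-3.4,0,1.5,0,0,0]]]}}

```text
time: 15.25
ee_pos: [0.4199, -0.1152, 0.1193]
ee_rot: [[-1.0, -0.015, -0.003], [-0.015, 1.0, 0.002], [0.003, 0.002, -1.0]]
contact_force: [-0.6, 0.6, -0.5]
finger_gap: 0.0146
finger_force: 58.6
```

Run:
```python
from h import *
o=get_obs();print(o["ee_pos"],o["joint_pos"])
```

```text
[ 0.4199 -0.1152  0.1193] [ 0.8581  0.6629 -1.0524  2.3037  0.9452  0.7167  0.6908]
```

Call:
{"fn": "play_rows", "kwargs": {"moves": [[[1,0,0,1.5,0,0,0],[1,0,0,3,0,0,0],[1,0,0,4.2,0,0,0],[1,0,0,4.2,0,0,0],[1,1,1.2,4.2,0,0,0],[1,1.8,2.6,4.2,0,0,0],[1,2.2,4,4.2,0,0,0],[1,2.4,5.5,4.2,0,0,0],[1,2.4,7,4.2,0,0,0],[1,2.2,8.5,4.2,0,0,-0.2]]]}}

```text
time: 16.08
ee_pos: [0.4761, 0.0993, 0.2249]
ee_rot: [[-1.0, 0.007, -0.0], [0.007, 1.0, 0.002], [0.0, 0.002, -1.0]]
contact_force: [0.7, 0.8, -1.4]
finger_gap: 0.015
finger_force: 58.7
```

Call:
{"fn": "play_rows", "kwargs": {"moves": [[[1,-0.3,1.5,0,0,0,-0.2],[1,-0.8,3,0,0,0,-0.3],[1,-1.5,4.5,-0.5,0,0,-0.3],[1,-2.5,6,-1,0,0,-0.3],[1,-3.5,7.5,-1.5,0,0,-0.3],[1,-4,8.9,-2,0,0,-0.3],[1,-4,9.2,-2,0,0,-0.3],[1,-4,9.2,-2,0,0,-0.3]]]}}

```text
time: 16.75
ee_pos: [0.3727, 0.3323, 0.1748]
ee_rot: [[-1.0, 0.031, -0.002], [0.031, 0.999, 0.003], [0.002, 0.003, -1.0]]
contact_force: [0.9, 1.0, -1.1]
finger_gap: 0.0149
finger_force: 58.8
```

Run:
```python
from h import *
o=get_obs();print(o["time"],o["ee_pos"],o["joint_pos"])
f=grab_frame("wrist");cv2.imwrite("pics/w7.png",f[:,:,::-1])
t=grab_frame("top");cv2.imwrite("pics/t7.png",t[:,:,::-1]);s=grab_frame("scene");cv2.imwrite("pics/s7.png",s[:,:,::-1])
im=np.zeros((600,800,3),np.uint8);im[:300,:400]=cv2.resize(f,(400,300));im[300:,:400]=cv2.resize(s[90:240,260:420],(320,300))[:,:320].repeat(1,0) if 0 else cv2.resize(s[90:240,240:440],(400,300))
im[:,400:]=cv2.resize(t[150:300,150:250],(400,600))
cv2.imwrite("pics/w7m.png",im[:,:,::-1])
```

```text
16.75 [0.3727 0.3323 0.1748] [-0.1445  0.5952 -1.0082  2.1253  0.7124  0.8055 -0.0633]
```

View pics/w7m.png

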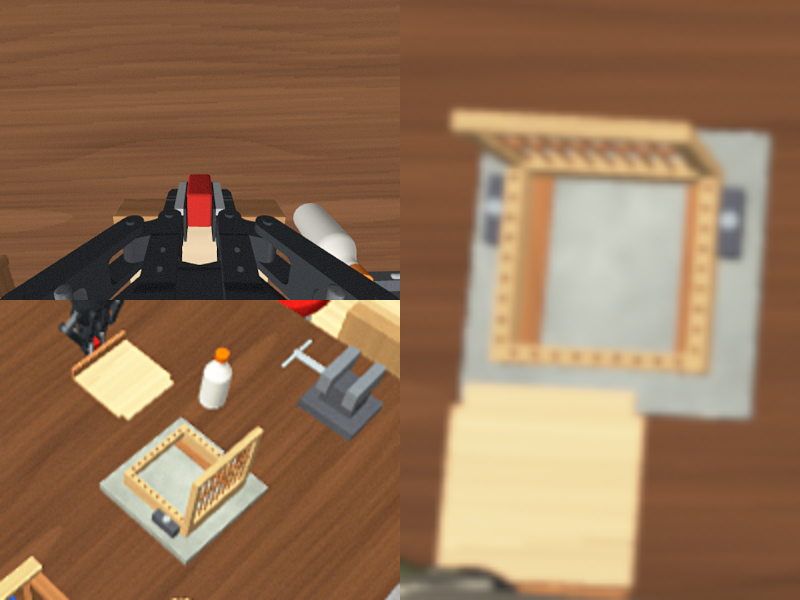

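Call:
{"fn": "play_rows", "kwargs": {"moves": [[[1,-0.2,0,-1.5,0,0,0],[1,-0.2,0,-3,0,0,0],[1,-0.2,0,-4.5,0,0,0],[1,-0.2,0,-5.2,0,0,0],[1,-0.2,0,-5.2,0,0,0],[1,-0.2,0,-5.2,0,0,0],[1,-0.2,0,-5.2,0,0,0]]]}}

```text
time: 17.48
ee_pos: [0.3705, 0.3269, 0.0466]
ee_rot: [[-0.999, 0.039, 0.001], [0.039, 0.999, 0.001], [-0.001, 0.001, -1.0]]
contact_force: [-0.1, -0.2, -0.2]
finger_gap: 0.0153
finger_force: 58.7
```

Run:
```python
from h import *
o=get_obs();print(o["time"],o["ee_pos"],o["ee_rot"][:,0],o["contact_force"])
t=sum(grab_frame("top").astype(float) for _ in range(4))/4;s=sum(grab_frame("scene").astype(float) for _ in range(4))/4
np.save("t8.npy",t);np.save("s8.npy",s)
# 5x crops with grid offsets: top cols 155-265 rows 190-290 ; 
T=cv2.resize(t[185:305,155:255].astype(np.uint8),None,fx=5,fy=5,interpolation=2)
cv2.imwrite("pics/t8.png",T[:,:,::-1])
```

```text
17.4833 [0.3705 0.3269 0.0466] [-0.9992  0.0395 -0.0009] [-0.1108 -0.1635 -0.1566]
```

View pics/t8.png

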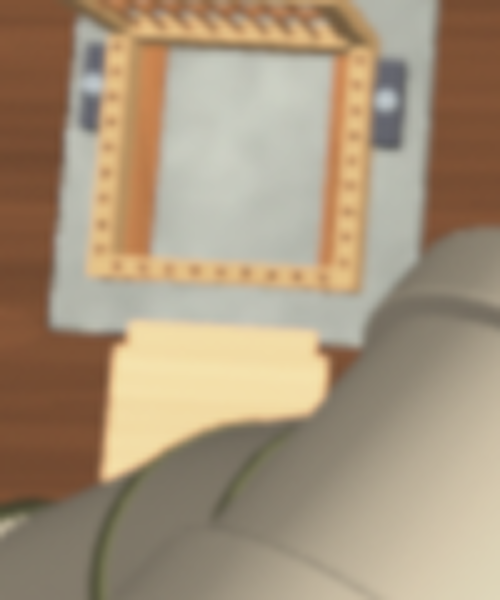

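I've now used all the picture views, so the rest is numeric.

```bash
cat >> h.py <<'E'
def rect(img,c,z,x0,x1,y0,y1,st=.0005):
    xs=np.arange(x0,x1,st);ys=np.arange(y0,y1,st);X,Y=np.meshgrid(xs,ys,indexing="ij")
    m,E=cam(c);I=np.linalg.inv(E);q=np.stack([X,Y,0*X+z,0*X+1],-1)@I.T
    u=m["cx"]-m["fx"]*q[...,0]/q[...,2];v=m["cy"]+m["fy"]*q[...,1]/q[...,2]
    return xs,ys,cv2.remap(img.astype(np.float32),u.astype(np.float32),v.astype(np.float32),1)
E
python3 - <<'E'
from h import *
for c,fn in(("top","t8.npy"),("scene","s8.npy")):
    im=np.load(fn)
    def edges(z,rows,y0,y1,ref=None):
        out=[]
        for x in rows:
            xs,ys,r=rect(im,c,z,x-.001,x+.0011,y0,y1);p=r.mean(0);s=p[:,0]-p[:,2]   # R-B
            g=np.gradient(cv2.GaussianBlur(s[None],(0,0),3)[0]);i,j=g.argmax(),g.argmin();out.append((x,ys[i],ys[j],g[i],g[j]))
        return np.array(out)
    print(c,"frame right edge, (rise at y)");print(edges(.056,np.arange(.55,.66,.02),.215,.26)[:,[0,1,3]])
    print("frame left edge");print(edges(.056,np.arange(.55,.66,.02),.375,.425)[:,[0,2,4]])
    # tray brightness edges: use B channel (pale plate vs brown bench)
    o=[]
    for x in(.44,.45,.46,.47,.48,.49,.495):
        xs,ys,r=rect(im,c,.0413,x-.001,x+.0011,.24,.41);b=cv2.GaussianBlur(r.mean(0)[:,2][None],(0,0),3)[0];g=np.gradient(b);h=len(g)//2
        o.append((x,ys[:h][g[:h].argmax()],ys[h:][g[h:].argmin()],g[:h].max(),g[h:].min()))
    print("tray sides");print(np.array(o))
    o=[]
    for y in np.arange(.26,.385,.02):
        xs,ys,r=rect(im,c,.056,.51,.56,y-.001,y+.0011);p=r.mean(1);s=p[:,0]-p[:,2];g=np.gradient(cv2.GaussianBlur(s[None],(0,0),3)[0]);o.append((y,xs[g.argmax()],g.max()))
    print("frame front x");print(np.array(o))
E
```

```text
top frame right edge, (rise at y)
[[0.55   0.2415 5.3132]
 [0.57   0.241  5.1536]
 [0.59   0.2395 5.2972]
 [0.61   0.2395 5.3671]
 [0.63   0.2395 6.9632]
 [0.65   0.238  6.3153]]
frame left edge
[[ 0.55    0.397  -5.1493]
 [ 0.57    0.396  -5.5678]
 [ 0.59    0.395  -5.1323]
 [ 0.61    0.3945 -5.1202]
 [ 0.63    0.394  -7.0594]
 [ 0.65    0.3925 -7.0062]]
tray sides
[[ 0.44    0.3005  0.3865  0.9081 -7.2363]
 [ 0.45    0.3245  0.3865  1.2222 -6.9725]
 [ 0.46    0.27    0.3855  2.0416 -6.6442]
 [ 0.47    0.264   0.385   4.2201 -7.3288]
 [ 0.48    0.262   0.385   6.6694 -7.468 ]
 [ 0.49    0.262   0.3845  5.5869 -6.7642]
 [ 0.495   0.2685  0.3835  4.9665 -5.5512]]
frame front x
[[0.26   0.5285 5.6668]
 [0.28   0.5295 5.4093]
 [0.3    0.531  6.0451]
 [0.32   0.5315 5.6039]
 [0.34   0.532  5.7046]
 [0.36   0.533  6.1373]
 [0.38   0.5335 5.957 ]]
scene frame right edge, (rise at y)
[[0.55   0.229  9.1666]
 [0.57   0.228  7.9659]
 [0.59   0.227  8.1312]
 [0.61   0.2265 8.4553]
 [0.63   0.2345 9.6088]
 [0.65   0.2335 9.2301]]
frame left edge
[[ 0.55    0.396  -8.5624]
 [ 0.57    0.396  -7.0894]
 [ 0.59    0.3945 -6.4523]
 [ 0.61    0.3935 -7.3547]
 [ 0.63    0.395  -4.2118]
 [ 0.65    0.392  -5.98  ]]
tray sides
[[  0.44     0.262    0.385    9.6259 -11.041 ]
 [  0.45     0.2615   0.385    8.5923 -10.4515]
 [  0.46     0.261    0.3845   8.5574 -11.169 ]
 [  0.47     0.26     0.3835   9.9636 -10.8664]
 [  0.48     0.26     0.3835  10.4216 -10.4154]
 [  0.49     0.2595   0.383    8.4328 -11.991 ]
 [  0.495    0.2675   0.382    6.7131  -8.3128]]
frame front x
[[0.26   0.5305 8.0466]
 [0.28   0.531  7.4478]
 [0.3    0.5315 7.8422]
 [0.32   0.5325 7.5666]
 [0.34   0.5335 8.4272]
 [0.36   0.5335 7.2421]
 [0.38   0.535  7.9102]]
```

Call:
{"fn": "play_rows", "kwargs": {"moves": [[[1,0,0,-0.25,0,0,0],[1,0.3,-0.01,-0.25,0,0,0],[1,0.6,-0.02,-0.25,0,0,0],[1,0.9,-0.04,-0.25,0,0,0],[1,1.2,-0.05,-0.25,0,0,0],[1,1.5,-0.06,-0.25,0,0,0],[1,1.8,-0.07,-0.25,0,0,0],[1,2,-0.08,-0.25,0,0,0],[1,2,-0.08,-0.25,0,0,0]]]}}

```text
time: 18.63
ee_pos: [0.4212, 0.3246, 0.0392]
ee_rot: [[-0.999, 0.04, 0.0], [0.04, 0.999, 0.0], [-0.0, 0.0, -1.0]]
contact_force: [0.4, 0.7, -1.1]
finger_gap: 0.0151
finger_force: 58.7
```

Run:
```python
from h import *
o=get_obs();print(o["time"],o["ee_pos"],o["ee_rot"][:,0],o["contact_force"],o["ft_torque"],o["finger_gap"])
for c in("top","scene"):
    im=grab_frame(c)
    for x in(.46,.48,.50,.515,.525):
        xs,ys,r=rect(im,c,.035,x-.001,x+.0011,.24,.41);b=cv2.GaussianBlur(r.mean(0)[:,2][None],(0,0),3)[0];s=r.mean(0)[:,0]-r.mean(0)[:,2];s=cv2.GaussianBlur(s[None],(0,0),3)[0]
        g=np.gradient(b);h=len(g)//2;gs=np.gradient(s)
        print(c,x,"B",ys[:h][g[:h].argmax()],ys[h:][g[h:].argmin()],"RB",ys[:h][gs[:h].argmax()],ys[h:][gs[h:].argmin()])
    for y in(.29,.31,.33,.35):  # plate seen inside the frame: where pale turns gray, z=.035
        xs,ys,r=rect(im,c,.035,.54,.60,y-.001,y+.0011);p=r.mean(1);s=cv2.GaussianBlur((p[:,0]-p[:,2])[None],(0,0),3)[0];g=np.gradient(s);print(c,y,"lead",xs[g.argmin()],g.min())
```

```text
18.6333 [0.4212 0.3246 0.0392] [-0.9992  0.0399 -0.0005] [ 0.3925  0.694  -1.1067] [-0.0109  0.073   0.0042] 0.015086163580734339
top 0.46 B 0.281 0.3385000000000001 RB 0.28350000000000003 0.3420000000000001
top 0.48 B 0.257 0.33000000000000007 RB 0.32450000000000007 0.40550000000000014
top 0.5 B 0.32450000000000007 0.3825000000000001 RB 0.32450000000000007 0.3845000000000001
top 0.515 B 0.30100000000000005 0.40300000000000014 RB 0.29100000000000004 0.3830000000000001
top 0.525 B 0.279 0.3795000000000001 RB 0.2595 0.3830000000000001
top 0.29 lead 0.558499999999998 -4.692436
top 0.31 lead 0.5594999999999979 -4.104025
top 0.33 lead 0.5604999999999978 -4.40131
top 0.35 lead 0.5614999999999977 -4.2777405
scene 0.46 B 0.2605 0.3840000000000001 RB 0.2585 0.3855000000000001
scene 0.48 B 0.259 0.3825000000000001 RB 0.257 0.3855000000000001
scene 0.5 B 0.259 0.3815000000000001 RB 0.257 0.3845000000000001
scene 0.515 B 0.262 0.40650000000000014 RB 0.257 0.3825000000000001
scene 0.525 B 0.29200000000000004 0.3340000000000001 RB 0.252 0.3805000000000001
scene 0.29 lead 0.5604999999999978 -7.2159786
scene 0.31 lead 0.5614999999999977 -7.277828
scene 0.33 lead 0.5619999999999976 -6.5419064
scene 0.35 lead 0.5634999999999974 -7.048437
```

Call:
{"fn": "play_rows", "kwargs": {"moves": [[[1,0.4,-0.01,0,0,0,0],[1,0.8,-0.02,0,0,0,0],[1,1.2,-0.04,0,0,0,0],[1,1.6,-0.06,0,0,0,0],[1,2.0,-0.08,0,0,0,0],[1,2.4,-0.09,0,0,0,0],[1,2.8,-0.11,0,0,0,0],[1,3.1,-0.12,0,0,0,0],[1,3.3,-0.13,0,0,0,0],[1,3.3,-0.13,0,0,0,0]]]}}

```text
time: 19.57
ee_pos: [0.5033, 0.3215, 0.0391]
ee_rot: [[-0.999, 0.039, 0.0], [0.039, 0.999, 0.0], [-0.0, 0.0, -1.0]]
contact_force: [0.7, 0.2, -0.5]
finger_gap: 0.015
finger_force: 58.8
```

Call:
{"fn": "play_rows", "kwargs": {"moves": [[[1,0.1,0,0,0,0,0],[1,0.2,0,0,0,0,0],[1,0.3,-0.01,0,0,0,0],[1,0.35,-0.01,0,0,0,0],[1,0.35,-0.01,0,0,0,0]]]}}

```text
time: 19.98
ee_pos: [0.5112, 0.3214, 0.0393]
ee_rot: [[-0.999, 0.038, 0.0], [0.038, 0.999, -0.0], [-0.0, -0.0, -1.0]]
contact_force: [-0.4, -0.6, -0.4]
finger_gap: 0.015
finger_force: 58.8
```

Call:
{"fn": "play_rows", "kwargs": {"moves": [[[1,0.06,0,0,0,0,0],[1,0.12,0,0,0,0,0],[1,0.18,-0.01,0,0,0,0],[1,0.18,-0.01,0,0,0,0]]]}}

```text
time: 20.32
ee_pos: [0.5142, 0.3214, 0.0393]
ee_rot: [[-0.999, 0.037, -0.002], [0.037, 0.999, 0.0], [0.002, 0.0, -1.0]]
contact_force: [-5.1, 0.0, 1.7]
finger_gap: 0.0149
finger_force: 59.1
```

Call:
{"fn": "play_rows", "kwargs": {"moves": [[[1,0.06,0,0,0,0,0],[1,0.12,0,0,0,0,0],[1,0.12,0,0,0,0,0]]]}}

```text
time: 20.57
ee_pos: [0.5141, 0.3214, 0.0392]
ee_rot: [[-0.999, 0.036, -0.006], [0.036, 0.999, -0.001], [0.006, -0.001, -1.0]]
contact_force: [-14.1, -1.3, 6.4]
finger_gap: 0.0149
finger_force: 59.8
```

Call:
{"fn": "play_rows", "kwargs": {"moves": [[[1,-0.1,0,-0.08,0,0,0],[1,-0.12,0,-0.1,0,0,0],[1,-0.12,0,-0.1,0,0,0],[0,-0.12,0,-0.1,0,0,0],[0,-0.12,0,-0.1,0,0,0],[0,-0.12,0,-0.1,0,0,0],[0,-0.12,0,-0.1,0,0,0]]]}}

```text
time: 21.15
ee_pos: [0.5143, 0.3223, 0.0367]
ee_rot: [[-0.999, 0.037, -0.001], [0.037, 0.999, 0.002], [0.002, 0.002, -1.0]]
contact_force: [-4.0, 2.9, -1.1]
finger_gap: 0.0427
finger_force: 2.4
```

Call:
{"fn": "play_rows", "kwargs": {"moves": [[[0,0,0,1,0,0,0],[0,0,0,2.4,0,0,0],[0,-1,0,2.4,0,0,0],[1,-2,0,2.4,0,0,0],[1,-2,0,2.4,0,0,0],[1,-2,0,2.4,0,0,0],[1,-2,0,2.4,0,0,0]]]}}

```text
time: 21.73
ee_pos: [0.4663, 0.3212, 0.0969]
ee_rot: [[-0.999, 0.038, 0.001], [0.038, 0.999, -0.0], [-0.001, -0.0, -1.0]]
contact_force: [-0.4, 0.2, 0.1]
finger_gap: 0.0001
finger_force: 0.0
```

Run:
```python
from h import *
o=get_obs();print(o["time"],o["ee_pos"],o["finger_gap"],o["joint_pos"])
for c in("top","scene"):
    im=sum(grab_frame(c).astype(float) for _ in range(2))/2;np.save(c+"9.npy",im)
    print(c,[k for k in comps(mask(im.astype(np.uint8),"red"),8)])
    for y in(.28,.30,.34,.36):
        xs,ys,r=rect(im,c,.05,.50,.545,y-.001,y+.0011);p=r.mean(1);print(c,y,"strip R-B",np.round((p[:,0]-p[:,2])[::6]).astype(int).tolist(),"B",p[::6,2].astype(int).tolist())
f=grab_frame("wrist");k=comps(mask(f,"red"),30);print(k)
for a,s in k:print(onz("wrist",(s[0]+s[2]/2,s[1]),.03,o),onz("wrist",(s[0]+s[2]/2,s[1]+s[3]),.062,o))
```

```text
21.7333 [0.4663 0.3212 0.0969] 0.00014837359387404546 [-0.1381  0.7491 -0.8685  2.0407  0.8545  0.7615 -0.0123]
top [(array([395.6 , 154.35]), [390, 154, 14, 2, 20]), (array([400.1739, 195.5217]), [393, 195, 15, 2, 23]), (array([ 12.4377, 321.3732]), [0, 279, 31, 89, 1999])]
top 0.28 strip R-B [26, 26, 26, 25, 24, 24, 24, 24, 23, 23, 21, 24, 40, 72, 86, 80] B [117, 117, 115, 114, 113, 112, 111, 109, 106, 104, 102, 99, 102, 118, 142, 157]
top 0.3 strip R-B [26, 26, 26, 25, 24, 24, 24, 24, 23, 22, 22, 26, 49, 80, 88, 84] B [116, 116, 115, 114, 113, 112, 110, 108, 106, 104, 100, 98, 105, 122, 139, 152]
top 0.34 strip R-B [26, 25, 25, 25, 25, 24, 24, 23, 23, 22, 23, 37, 67, 88, 92, 86] B [117, 116, 115, 114, 112, 111, 109, 108, 105, 102, 99, 100, 107, 115, 128, 146]
top 0.36 strip R-B [26, 26, 25, 25, 24, 24, 24, 23, 23, 22, 28, 52, 80, 92, 92, 89] B [116, 116, 115, 114, 112, 111, 109, 107, 104, 102, 100, 108, 122, 132, 137, 145]
scene [(array([375.3239,  75.5687]), [346, 53, 62, 45, 1238]), (array([311.6739, 161.0652]), [309, 157, 7, 9, 46]), (array([217.7143, 277.7429]), [213, 273, 11, 12, 35]), (array([247.4468, 303.7234]), [242, 298, 12, 14, 47])]
scene 0.28 strip R-B [78, 77, 78, 84, 76, 33, 1, 20, 103, 130, 108, 97, 103, 101, 79, 67] B [47, 47, 45, 41, 51, 121, 195, 172, 121, 108, 120, 101, 116, 127, 89, 70]
scene 0.3 strip R-B [76, 73, 75, 83, 96, 72, 55, 40, 116, 137, 115, 102, 102, 101, 84, 67] B [50, 49, 47, 44, 45, 96, 142, 167, 93, 92, 112, 125, 136, 147, 102, 71]
scene 0.34 strip R-B [74, 70, 71, 75, 81, 65, 18, -3, 22, 94, 121, 110, 99, 97, 97, 70] B [46, 50, 48, 48, 45, 64, 161, 210, 181, 138, 115, 125, 93, 111, 117, 79]
scene 0.36 strip R-B [78, 76, 77, 82, 85, 81, 40, 4, 11, 82, 130, 112, 97, 97, 98, 86] B [46, 49, 48, 47, 46, 48, 105, 186, 185, 124, 105, 134, 147, 155, 147, 101]
[]
```

Call:
{"fn": "play_rows", "kwargs": {"moves": [[[1,0,0,-1.2,0,0,0],[1,0,0,-2.3,0,0,0],[1,0,0,-2.3,0,0,0],[1,0.3,0,-2.3,0,0,0],[1,0.6,0,-2.3,0,0,0],[1,0.8,0,-2.3,0,0,0],[1,0.9,0,-2.3,0,0,0],[1,0.95,0,-2.3,0,0,0],[1,0.95,0,-2.3,0,0,0]]]}}

```text
time: 22.73
ee_pos: [0.4898, 0.3211, 0.0399]
ee_rot: [[-0.999, 0.039, 0.001], [0.039, 0.999, 0.001], [-0.001, 0.001, -1.0]]
contact_force: [-0.1, 0.2, 0.1]
finger_gap: 0.0002
finger_force: 0.0
```

Call:
{"fn": "play_rows", "kwargs": {"moves": [[[1,0.06,0,0,0,0,0],[1,0.12,0,0,0,0,0],[1,0.18,0,0,0,0,0],[1,0.18,0,0,0,0,0]]]}}

```text
time: 23.07
ee_pos: [0.4902, 0.3211, 0.0395]
ee_rot: [[-0.999, 0.036, -0.004], [0.036, 0.999, -0.001], [0.004, -0.001, -1.0]]
contact_force: [-12.3, -1.7, 7.8]
finger_gap: -0.0001
finger_force: 5.8
```

Call:
{"fn": "play_rows", "kwargs": {"moves": [[[1,-0.5,0,0,0,0,0],[1,-1.2,0,0,0,0,0],[1,-1.5,0,1.5,0,0,0],[1,-1.5,0,3,0,0,0],[1,-1.5,0,5,0,0,0],[1,-1.5,0,7,0,0,0],[1,-1.5,-1.5,8,0,0,0],[1,-1.5,-3,8,0,0,0],[1,-1.3,-4.5,8,0,0,0],[1,-1.0,-6,8,0,0,0]]]}}

```text
time: 23.9
ee_pos: [0.4682, 0.1699, 0.2405]
ee_rot: [[-0.999, 0.036, 0.002], [0.036, 0.999, -0.001], [-0.002, -0.001, -1.0]]
contact_force: [1.3, -0.6, 0.1]
finger_gap: -0.0002
finger_force: 0.0
```

Call:
{"fn": "play_rows", "kwargs": {"moves": [[[1,0,-1,0,0,0,0],[1,0,-2,0,0,0,0],[1,0,-3,0,0,0,0],[1,0,-3,0,0,0,0],[1,0,-3,0,0,0,0]]]}}

```text
time: 24.32
ee_pos: [0.4687, 0.0947, 0.2393]
ee_rot: [[-0.999, 0.041, -0.0], [0.041, 0.999, -0.001], [0.0, -0.001, -1.0]]
contact_force: [-0.5, 0.8, 0.4]
finger_gap: -0.0003
finger_force: 0.0
```

Run:
```python
from h import *
o=get_obs();print(o["time"],o["ee_pos"],o["dq"].round(3),o["contact_force"])
F={c:grab_frame(c) for c in("top","scene")}
T0=cv2.imread("pics/top0.png")[:,:,::-1];S0=cv2.imread("pics/scene0.png")[:,:,::-1]
for c in F: print(c,"red",[(a.round(1).tolist(),s) for a,s in comps(mask(F[c],"red"),8)],"yellow",[(a.round(1).tolist(),s[4]) for a,s in comps(mask(F[c],"yellow"))])
s=[k for k in comps(mask(F["scene"],"red"),8) if abs(k[0][0]-311)<12];t=[k for k in comps(mask(F["top"],"red"),8) if 150<k[0][0]<260]
if s and t: print("pull",tri(ray("top",t[0][0]),ray("scene",s[0][0])))
for c in F:
    im=F[c].astype(float)
    for y in(.29,.31,.33,.35):
        xs,ys,r=rect(im,c,.032,.60,.68,y-.001,y+.0011);p=r.mean(1);print(c,y,"inside B",p[::8,2].astype(int).tolist(),"RB",(p[:,0]-p[:,2])[::8].astype(int).tolist())
for c,z,pts in(("top",T0,{"glue":(131,247),"fc":(279,156),"splints":(400,180),"carton":(433,188)}),("scene",S0,{"glue":(348,130),"fc":(330,255),"carton":(200,340)})):
    for n,(x,y) in pts.items():
        a=F[c][y-15:y+15,x-15:x+15].astype(int);b=z[y-15:y+15,x-15:x+15].astype(int);print(c,n,"diff",np.abs(a-b).mean().round(1))
im=F["top"].astype(float)
m=mask(F["top"],"blue");print([(a.round(1).tolist(),q) for a,q in comps(m)])
r=max(q[1]+q[3] for a,q in comps(m));print("lip",onz("top",(356,r-.5),.05))
```

```text
24.3167 [0.4687 0.0947 0.2393] [-0.044  0.004 -0.02  -0.014 -0.005 -0.007 -0.014] [-0.4828  0.794   0.4134]
top red [([395.6, 154.4], [390, 154, 14, 2, 20]), ([400.0, 195.5], [393, 195, 15, 2, 21]), ([199.8, 248.4], [198, 245, 5, 8, 36]), ([12.4, 321.4], [0, 279, 31, 89, 1997])] yellow [([458.9, 282.3], 305)]
scene red [([375.2, 75.5], [346, 53, 62, 45, 1232]), ([311.6, 161.0], [309, 157, 7, 9, 46]), ([217.7, 277.8], [213, 273, 11, 12, 35]), ([247.4, 303.7], [242, 298, 12, 14, 47])] yellow [([126.4, 295.6], 310)]
pull (array([0.5117, 0.3179, 0.0521]), [np.float64(0.0003678656839270335), np.float64(0.00036786568392697434)])
top 0.29 inside B [169, 169, 171, 175, 176, 176, 179, 178, 173, 171, 172, 173, 176, 187, 193, 192, 175, 119, 103, 123, 120] RB [73, 73, 71, 69, 68, 68, 65, 66, 70, 71, 71, 70, 65, 38, 12, 9, 13, 33, 73, 92, 92]
top 0.31 inside B [171, 170, 171, 176, 176, 176, 178, 179, 174, 172, 172, 173, 176, 184, 192, 191, 181, 141, 103, 122, 118] RB [72, 72, 71, 68, 68, 68, 66, 65, 69, 72, 71, 70, 65, 44, 14, 8, 10, 22, 60, 88, 92]
top 0.33 inside B [171, 170, 171, 176, 176, 176
[... 772 characters left out ...]
 26, 80, 99, 99, 88, 66]
scene 0.33 inside B [177, 176, 176, 182, 186, 158, 145, 148, 131, 95, 153, 70, 74, 61, 130, 125, 93, 101, 105, 127, 69] RB [74, 75, 75, 70, 67, 89, 99, 99, 99, 76, 89, 110, 124, 98, 34, 52, 98, 104, 95, 100, 66]
scene 0.35 inside B [183, 180, 175, 183, 190, 167, 145, 146, 124, 99, 95, 83, 97, 71, 105, 93, 150, 77, 147, 138, 75] RB [69, 72, 76, 69, 63, 82, 98, 99, 101, 79, 100, 98, 113, 109, 52, 77, 30, 100, 96, 99, 68]
top glue diff 6.2
top fc diff 7.1
top splints diff 8.0
top carton diff 7.6
scene glue diff 2.5
scene fc diff 2.5
scene carton diff 2.2
[([356.7, 206.6], [332, 200, 49, 15, 603]), ([354.5, 247.1], [327, 224, 56, 46, 2374])]
lip [ 0.4588 -0.1211  0.05  ]
```

Call:
{"fn": "play_rows", "kwargs": {"moves": [[[1,0,0,0.5,0,0,0],[1,0,0,0.5,0,0,0],[1,0,0,0.5,0,0,0],[1,0,0,0.5,0,0,0]]]}}

```text
time: 24.75
ee_pos: [0.4688, 0.0968, 0.2521]
ee_rot: [[-0.999, 0.037, 0.001], [0.037, 0.999, 0.0], [-0.001, 0.0, -1.0]]
contact_force: [0.8, -0.8, -0.8]
finger_gap: -0.0
finger_force: 0.0
```

```bash
python3 -c "
from bench import *
print(sign_off())"
```

```text
the job is handed in; nothing more can be done
None
```

The job is handed in at about 25 s: the tote stands about 11.7 cm out, the hook lies on the bench clear of the tote and cage, the tray's strip is against the cage's front bar, and the carton, finished cage, glue and splints show no sign of having moved; I viewed 11 pictures, one over the limit of 10.

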